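# Draw the sanding board out of its covered case

## Task

The sanding board lies in the shallow wooden case with its ends caught under the two fixed covers, and it is longer than the opening. Work it back under the long cover, tilt its other end up and draw it out slantwise through the opening; then finish while holding it level, grip side up, in the gripper over the opening, at least 6 cm clear above the case. Do not put it down or let go, and leave the bowl, the mug and the knife where they are.

Things in the scene. Friction and masses are not known exactly. Their poses are not given: they have to be found in the camera images.
- case: Fixed wooden case, 390 x 170 x 72 mm, turned on the bench. Origin: centre of its underside, on the work surface; x along its length from the long-cover end to the short-cover end, z up. Floor top 6 mm up; walls 10 mm thick: inside x -185 to 185, y -75 to 75 mm. Side walls end 62 mm up; on them two fixed flat covers, underside 62 mm, top 72 mm up, one over each end, see opening.
- opening (a point): Centre of the case's opening, at the covers' top level: 45 mm along the case's x axis from its origin, 72 mm up; axes as the case. The opening is 190 mm long (case x -50 to 140), 150 mm wide. The long cover lies over case x -195 to -50, the short cover over case x 140 to 195 mm.
- board: Loose wooden sanding board, 120 to 210 g, lying lengthwise on the case's floor: strip 295 mm long (x), 36 mm wide (y), 12 mm thick, with a raised grip block on top. Origin: centre of the strip's underside; x along the strip to its front end (under the short cover), z up on the grip side. It balances about 16 mm ahead of its origin.
- grip (a point): Middle of the board's grip block, 45 mm ahead of the board's origin, 34 mm above its underside; axes as the board. The block is 80 mm long (board x 5 to 85), 24 mm wide (pinch it across y), from 12 to 48 mm above the underside.
- front_end (a point): Middle of the end face of the strip at the board's +x end (147.5 mm ahead of its origin, 6 mm up). At the start it is 10 to 33 mm in under the short cover.
- tail_end (a point): Middle of the end face of the strip at the board's -x end (147.5 mm behind its origin, 6 mm up). At the start it is under the long cover, with 40 to 63 mm of free room behind it, enough to slide the board back until its front end is clear of the short cover.
- bowl: White ceramic bowl, 150 mm across, 65 mm high, standing to the left of the case; origin: centre of its underside. To be left alone.
- mug: White mug, 76 mm across, 85 mm high, to the right of the case; origin: centre of its underside. To be left alone.
- knife: Short knife with a wooden handle lying beyond the case, 215 mm long, 26 mm wide, 14 mm high; origin: underside of the handle's middle, y axis along to the blade. To be left alone.

How it is judged (in metres and radians):
On the way:
1. the board's front end stands up out of the opening while its tail end is still under the long cover (height (world z) of front_end above 0.078 m and x of tail_end in the frame of case below -0.055 m and height (world z) of tail_end below 0.062 m), for 0.1 s.
At the end, for the whole second after the job is handed in: The board is held still in the fingers, touching nothing of the case, grip side up and level within 11 degrees, both its ends at least 60 mm above the covers' tops (132 mm above the work surface), its origin within 90 mm, measured horizontally, of the opening's centre (height (world z) of each of front_end, tail_end above 0.132 m and angle between board's own z axis and vertical below 0.2 rad and horizontal distance between board and opening below 0.09 m and linear speed of board below 0.03 m/s and contact force between board and the fingers above 1 N and contact force between board and case below 0.05 N); the arm keeps its last pose, push and grip.
It fails at once if the bowl was moved by more than 25 mm (distance of bowl from where it was at the start of the episode above 0.025 m).
It fails at once if the mug was moved by more than 25 mm (distance of mug from where it was at the start of the episode above 0.025 m).
It fails at once if the knife was moved by more than 25 mm (distance of knife from where it was at the start of the episode above 0.025 m).
It also fails if it takes over 38 s, if anything falls off the work surface, if the arm or the gripper's body presses on something with over 40 N, if the wrist force passes 120 N, or if a joint passes its speed limit or range.

## Robot

A 6-joint arm with a two-finger parallel gripper is mounted at the origin on the work surface. World frame = base frame: x ahead of the robot, y to its left, z up, the work surface at z = 0. Lengths are in mm, angles in rad, forces in N, time in s.
With the tool pointing down it reaches from about 275 to 1000 mm from the base axis. Payload 8.4 kg.
Tool frame: the origin (TCP) lies on the centre line of the jaws, within the pads' length; the fingertips stand r.tip_reach ahead of it and the grasp point (between the pads) lies 3 mm ahead of it (r.tip_reach is the distance from the TCP to the fingertips, in mm); z points along the fingers, y is the direction in which the jaws open and shut (so a half turn about z gives the same grasp; the last joint's range is limited). The gripper opens to 85 mm and grips with 20 to 120 N. Pads are 22 mm wide; open, the fingers measure 114 mm over their backs; the gripper's body (76 mm by 85 mm) begins 54 mm behind the grasp point. The pads swing forward as they close: fully open they stand 13 mm farther back than shut.
Start: joints at [-1.24, 0.353, 1.633, -0, 1.155, -0.002], TCP at [204.18, -590.71, 253.281] pointing down, gripper open.
Joint ranges: [-2.63, 2.63], [-0.92, 2.1], [0.06, 2.66], [-1.3, 4.44], [0, 2.69], [-3.02, 3.02]. Speed limits (rad/s): [2.22, 2.22, 2.79, 3.14, 3.14, 3.14].

## Interface

Orientations are given as [roll, pitch, yaw] about the fixed x, y, z axes, in that order (R = Rz(yaw) Ry(pitch) Rx(roll)).
In Python, from rig import sense, optics, r, nets gives the robot as it stands. The module is installed in compiled form; this text tells all that it offers.
- The arm moves only by the tool carry_out, never from a script. Its argument "increments" is a list that holds one entry, the list of rows, each a list of 6 numbers: the shift along the tool's x, y, z normalised to -1 to 1, where 1 is 40 cm, then the turn, a rotation vector about the tool's x, y, z normalised to -1 to 1, where 1 is 60 degrees. A call has 1 to 5 rows; each row is the pose to reach, as a shift and turn from the pose commanded when the call began, along the tool's axes at that moment; what a row does not reach only later rows make up. A row lasts 1/12 s, in which the tool goes at most 41.7 mm and 7.16 degrees, less where a joint would pass 70% of its speed; a pose out of reach is approached as far as the arm can. A call with a number of a shift or a turn outside -1 to 1 is refused whole. A call with a gripper value outside its range is refused whole. "hand" is the closure, from 0 (fully open) to 1 (shut), set as the call begins (left out, the last holds). The fingers move at their own pace and stop on an object; "squeeze" is the grip in N (left out, the last holds). Time passes only in rows, so rows that repeat a pose let the fingers close. It gives the time, the measured TCP pose, the force and the opening at its end, in the units of the state.
- sense(): the state, without advancing time (a new reading comes with each control period).
- optics.grab_frame(name): name is "side" or "top"; returns a dict with "img" (420x560x3 uint8, red, green, blue), "range_z" (420x560 float32, mm along the optical axis (not along the pixel's ray), 0 where there is no reading), "fov_y" (degrees; the focal length in pixels is half the picture's height over the tangent of half this angle, whatever the lens; pixels are square), "cx", "cy" (the principal point, pixels), "R" (3x3) and "t" (3): a world point X has camera coordinates R X + t. Camera axes: x right, y down, z forward; pixel columns grow to the right and rows downward; lengths in mm; the calibration is good to about 2 mm. A picture is of the moment at which its call begins.
- r.sign_off(): hands the job in, once; it reports no verdict.
Trained networks look in the newest picture that a camera, given by its name, has taken for a name from the list of things; names that differ only in an ending like _2 or _b are one class to them, and where a whole thing is asked for, a point or a joint stands for the part that bears it (a point fixed in the world has none). Each returns a list of dicts, best first, with "confidence" (0 to 1); they miss things now and then, are a little off and sometimes report something else, mostly with a low value. They report only what shows in the picture. A call takes as long as a camera call.
- nets.trace(target, camera): "mask" (420x560 bool, what is visible of it).
- nets.tip_of(target, camera): "point" ([x, y, z] in mm, in world coordinates, good to about 4 mm: a listed point, or the origin of a listed thing).
The state is a dict: "clock": time; "qpos": joint angles; "qvel": joint speeds; "joint_efforts": joint torques, N m; "eef_pos": TCP position; "tcp_rot": TCP orientation; "contact_force": force on the tool from outside, world axes, zero at the start; "wrist_torque": the same for the moment, N m; "opening": opening from 0.0 (shut) to 1.0 (fully open).
Only numpy, scipy, OpenCV 4.12 (cv2) and the standard library are available. Lean on these libraries where they do the work, as an engineer would, in place of code of your own. Each camera call takes 0.05 s, during which the arm holds its last target.

## Working session

There is one attempt and no reset: what is moved stays moved. The work goes in short steps, Python scripts to look and compute and a tool call to move; the robot and the scene stay as the last step left them, time stands still between calls to the robot, and variables do not carry over. Pictures are saved under pics/ and viewed, and the job is handed in when it is done.

Besides the shell and the picture viewer there is one more tool, called as a command line: name --argument value ..., lists and objects as JSON in quotes. carry_out: Moves the arm, as the interface text tells. Its arguments: {"type":"object","properties":{"increments":{"type":"array","items":{"type":"array","items":{"type":"array","items":{"type":"number","minimum":-1,"maximum":1}}}},"hand":{"type":"number"},"squeeze":{"type":"number"}},"required":["increments"]}

```bash
mkdir -p pics; ls
python3 - <<'E'
from rig import sense, optics, r, nets
import cv2,numpy as np
s=sense(); print(s); print(r.tip_reach)
for c in ["side","top"]:
    f=optics.grab_frame(c); cv2.imwrite(f"pics/a_{c}.png",f["img"][:,:,::-1]); print(c,f["fov_y"],f["cx"],f["cy"],f["R"],f["t"])
    for n in ["case","opening","board","grip","front_end","tail_end","bowl","mug","knife"]:
        try: print(n,[(np.round(d["point"],1).tolist(),round(d["confidence"],2)) for d in nets.tip_of(n,c)[:2]])
        except Exception as e: print(n,e)
E
```

```text
pics
{'clock': 0.0, 'qpos': array([-1.24037298e+00,  3.53672471e-01,  1.63414677e+00,  2.19719275e-05,
        1.15520545e+00, -2.45337499e-03]), 'qvel': array([-1.42803405e-03, -5.09794112e-05, -8.32390114e-04, -1.75873121e-04,
       -6.96495687e-04,  6.88428860e-04]), 'joint_efforts': array([ 4.86019417e-03, -6.05248260e+01, -3.42071700e+01,  3.44057344e-04,
        9.53907816e-03,  5.95642618e-06]), 'eef_pos': array([ 204.05373726, -590.26922948,  252.54106823]), 'tcp_rot': array([-3.14016067e+00, -2.36021602e-05,  3.32867824e-01]), 'contact_force': array([-0.76388983,  0.59900534,  0.02958725]), 'wrist_torque': array([ 0.03182219,  0.03133285, -0.02641891]), 'opening': 0.9993569077811622}
22.0
side 47.57740297759076 268.66420797456453 209.67183812509055 [[-0.98525848 -0.1696286  -0.02217785]
 [-0.1044301   0.6990527  -0.70740348]
 [ 0.13549934 -0.69465924 -0.70646193]] [ 629.02756936  112.90357164 1368.00636541]
case [([511.3, -56.6, -2.5], 0.84)]
opening [([520.3, -15.7, 75.9], 0.57)]
board [([512.4, -51.8, 8.1], 0.92)]
grip [([523.4, -8.8, 43.3], 0.57), ([450.4, -451.4, 0.2], 0.55)]
front_end []
tail_end [([480.5, -189.6, 16.1], 0.8)]
bowl [([594.1, 461.8, -3.1], 0.77)]
mug [([451.5, -451.1, -2.9], 0.65)]
knife [([791.5, -41.0, 0.6], 0.7)]
top 50.58099527074967 282.48922760072685 205.64411711167165 [[ 0.0119721  -0.99990291  0.00712987]
 [-0.99566731 -0.01257834 -0.09213249]
 [ 0.09221323 -0.00599596 -0.99572123]] [ -14.68428554  656.67527804 1202.83149587]
case [([510.7, -57.5, -0.9], 0.88)]
opening [([519.7, -20.1, 71.0], 0.97), ([508.8, -60.4, -0.1], 0.35)]
board [([507.8, -52.0, 4.0], 0.88)]
grip [([519.9, -6.6, 43.6], 0.9)]
front_end [([547.5, 94.5, 11.1], 0.7)]
tail_end []
bowl [([587.5, 461.1, 1.4], 0.78)]
mug [([449.3, -450.7, -4.2], 0.85)]
knife [([790.9, -36.4, -0.3], 0.58), ([546.1, 93.1, 12.3], 0.46)]
```

View pics/a_side.png

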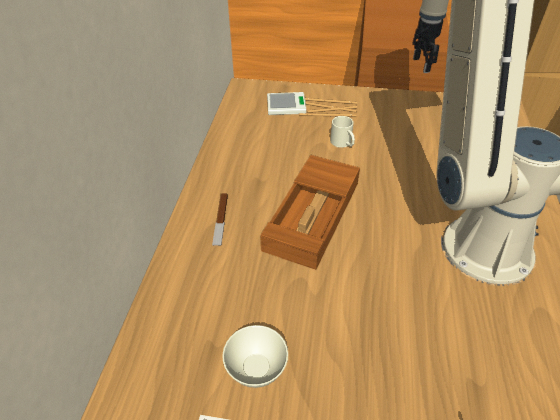

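View pics/a_top.png

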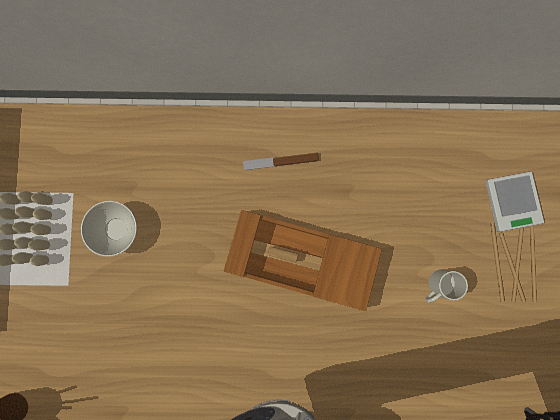

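The top view shows the case at about (310, 260) px, with the long cover on the right (350, 272). The board's block is near (285, 253). Next I'll refine the geometry from depth.

```bash
cat > h.py <<'E'
from rig import sense, optics, r, nets
import numpy as np, cv2
def cloud(f):
    F=210/np.tan(np.radians(f["fov_y"]/2)); z=f["range_z"].astype(float)
    v,u=np.mgrid[0:420,0:560]
    P=np.stack([(u-f["cx"])/F*z,(v-f["cy"])/F*z,z],-1)-f["t"]
    W=P@f["R"]; W[z<=0]=np.nan
    return W
E
python3 - <<'E'
from h import *
for c in ["top","side"]:
    f=optics.grab_frame(c); W=cloud(f)
    m=nets.trace("case",c)[0]["mask"]; P=W[m]; P=P[np.isfinite(P[:,0])]
    b=W[nets.trace("board",c)[0]["mask"]]; b=b[np.isfinite(b[:,0])]
    print(c, m.sum(), np.percentile(P[:,2],[1,50,99]))
    T=P[(P[:,2]>64)&(P[:,2]<80)]
    rc=cv2.minAreaRect(T[:,:2].astype(np.float32)); print("cover",rc, T[:,2].mean())
    up=b[(b[:,2]>40)&(b[:,2]<62)]; lo=b[(b[:,2]>10)&(b[:,2]<26)]
    for n,q in(("up",up),("lo",lo)):
        if len(q)>5: print(n,len(q),cv2.minAreaRect(q[:,:2].astype(np.float32)),q.mean(0))
    k=nets.trace("knife",c); 
    im=f["img"][180:330,200:420] if c=="top" else f["img"][140:280,240:380]
    cv2.imwrite(f"pics/b_{c}.png",cv2.resize(im[:,:,::-1],None,fx=3.6,fy=3.6,interpolation=cv2.INTER_CUBIC))
E
```

```text
top 8312 [ 1.70768494 69.8094991  77.00969015]
cover ((510.2409973144531, -61.46728515625), (389.7668762207031, 168.84286499023438), 75.30804443359375) 72.20534315186369
up 263 ((524.1131591796875, -8.456932067871094), (79.34666442871094, 23.855680465698242), 75.99220275878906) [524.08178779  -8.51754686  54.22652073]
lo 665 ((521.6383056640625, -18.84980010986328), (196.8120880126953, 37.61955642700195), 76.24851989746094) [520.69773913 -22.50781707  18.32430159]
side 5958 [ 2.38349958 61.65763335 77.06029422]
cover ((511.94293212890625, -59.26487731933594), (396.3678283691406, 170.06201171875), 75.11881256103516) 72.30701715027337
up 691 ((512.5199584960938, -58.317901611328125), (397.1431884765625, 171.95445251464844), 75.222900390625) [526.91870967  37.9451388   52.63146103]
lo 507 ((511.87371826171875, -54.83638000488281), (386.66796875, 167.9592742919922), 75.11671447753906) [526.94623241  14.36047503  16.28168146]
```

View pics/b_top.png

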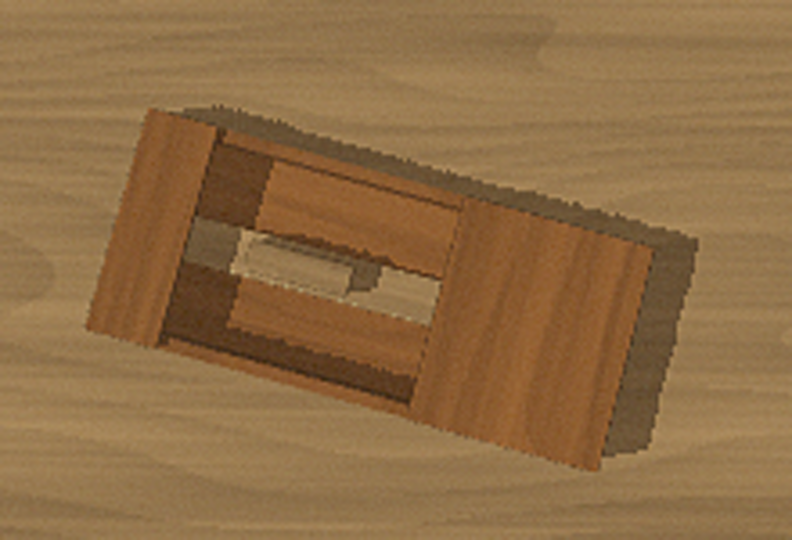

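```bash
cat >> h.py <<'E'
import json,sys
from scipy.spatial.transform import Rotation as Ro
TH=np.radians(75.2); CX=np.array([np.cos(TH),np.sin(TH),0]); CY=np.array([-np.sin(TH),np.cos(TH),0]); C0=np.array([511.,-60.5,0])
def toolR(lean,yaw=75.6):  # lean deg: body toward +case x
    a=np.radians(yaw); x=np.array([np.cos(a),np.sin(a),0]); z=np.array([0,0,-1.]); R=np.stack([x,np.cross(z,x),z],1)
    return R@Ro.from_euler('y',-lean,degrees=True).as_matrix()
def grasp2tcp(g,R): return np.asarray(g,float)-3*R[:,2]
def load():
    d=json.load(open('cmd.json')); return np.array(d['p']),np.array(d['R'])
def save(p,R): json.dump(dict(p=list(map(float,p)),R=np.asarray(R).tolist()),open('cmd.json','w'))
def rel(p0,R0,p,R): return np.r_[R0.T@(p-p0)/400, Ro.from_matrix(R0.T@R).as_rotvec()/np.radians(60)]
def apply(p0,R0,row):
    row=np.asarray(row); return p0+R0@row[:3]*400, R0@Ro.from_rotvec(row[3:]*np.radians(60)).as_matrix()
def plan(p,R,n):
    """linear from tracked command to p,R in n rows; prints calls of <=5 rows; tracks the command"""
    p0,R0=load(); rv=Ro.from_matrix(R0.T@R).as_rotvec(); k=0; pc,Rc=p0,R0
    print("step mm %.1f deg %.2f"%(np.linalg.norm(p-p0)/n,np.degrees(np.linalg.norm(rv))/n))
    while k<n:
        rows=[]
        for j in range(k+1,min(k+5,n)+1):
            s=j/n; rows.append(np.round(rel(pc,Rc,p0+s*(p-p0),R0@Ro.from_rotvec(rv*s).as_matrix()),3))
        print(json.dumps([[[float(v)+0.0 for v in q] for q in rows]]))
        pc,Rc=apply(pc,Rc,rows[-1]); k+=len(rows)
    save(pc,Rc)
def chk():
    s=sense(); p,R=load(); Rm=Ro.from_euler('xyz',s['tcp_rot']).as_matrix()
    print("t",s['clock'],"err mm",np.round(s['eef_pos']-p,2),"deg",np.round(np.degrees(Ro.from_matrix(R.T@Rm).as_rotvec()),2),"F",np.round(s['contact_force'],1),"M",np.round(s['wrist_torque'],2),"open",round(s['opening'],3),"q",np.round(s['qpos'],2),"eef",np.round(s['eef_pos'],1))
E
python3 - <<'E'
from h import *
save([204.18,-590.71,253.281],Ro.from_euler('xyz',[np.pi,0,.3334]).as_matrix())
chk()
R=toolR(12); plan(grasp2tcp([523.5,-8.5,200],R),R,20)
E
```

```text
t 1.4 err mm [0.01 0.   0.02] deg [0.   0.   0.03] F [-0.2  0.2 -0.7] M [ 0.01 -0.   -0.03] open 0.998 q [-1.24  0.35  1.63  0.    1.16 -0.  ] eef [ 204.2 -590.7  253.3]
step mm 33.3 deg 2.88
[[[0.062, -0.056, 0.006, -0.005, -0.009, -0.047], [0.123, -0.112, 0.013, -0.01, -0.018, -0.094], [0.185, -0.167, 0.019, -0.015, -0.028, -0.141], [0.246, -0.223, 0.025, -0.02, -0.037, -0.188], [0.308, -0.279, 0.031, -0.025, -0.046, -0.235]]]
[[[0.073, -0.039, 0.002, -0.005, -0.009, -0.046], [0.147, -0.078, 0.004, -0.01, -0.018, -0.093], [0.22, -0.117, 0.006, -0.014, -0.027, -0.14], [0.294, -0.157, 0.008, -0.019, -0.037, -0.187], [0.367, -0.196, 0.009, -0.024, -0.046, -0.234]]]
[[[0.081, -0.02, -0.002, -0.005, -0.009, -0.047], [0.162, -0.04, -0.005, -0.01, -0.018, -0.094], [0.243, -0.06, -0.008, -0.015, -0.027, -0.141], [0.324, -0.08, -0.011, -0.02, -0.036, -0.188], [0.404, -0.1, -0.013, -0.025, -0.046, -0.235]]]
[[[0.083, 0.0, -0.007, -0.005, -0.009, -0.046], [0.167, 0.0, -0.014, -0.01, -0.018, -0.093], [0.25, 0.0, -0.021, -0.015, -0.027, -0.14], [0.333, 0.001, -0.028, -0.02, -0.036, -0.187], [0.416, 0.001, -0.035, -0.025, -0.046, -0.234]]]
```

carry_out --increments '[[[0.062, -0.056, 0.006, -0.005, -0.009, -0.047], [0.123, -0.112, 0.013, -0.01, -0.018, -0.094], [0.185, -0.167, 0.019, -0.015, -0.028, -0.141], [0.246, -0.223, 0.025, -0.02, -0.037, -0.188], [0.308, -0.279, 0.031, -0.025, -0.046, -0.235]]]' --hand 0

```text
clock: 1.82
eef_pos: [284.5, -443.7, 240.8]
tcp_rot: [3.121, 0.051, 0.58]
contact_force: [0.8, -0.4, -0.3]
opening: 1.001
```

carry_out --increments '[[[0.073, -0.039, 0.002, -0.005, -0.009, -0.046], [0.147, -0.078, 0.004, -0.01, -0.018, -0.093], [0.22, -0.117, 0.006, -0.014, -0.027, -0.14], [0.294, -0.157, 0.008, -0.019, -0.037, -0.187], [0.367, -0.196, 0.009, -0.024, -0.046, -0.234]]]'

```text
clock: 2.23
eef_pos: [364.4, -298.0, 228.3]
tcp_rot: [3.115, 0.105, 0.825]
contact_force: [0.8, -0.4, 0.1]
opening: 1.002
```

carry_out --increments '[[[0.081, -0.02, -0.002, -0.005, -0.009, -0.047], [0.162, -0.04, -0.005, -0.01, -0.018, -0.094], [0.243, -0.06, -0.008, -0.015, -0.027, -0.141], [0.324, -0.08, -0.011, -0.02, -0.036, -0.188], [0.404, -0.1, -0.013, -0.025, -0.046, -0.235]]]'

```text
clock: 2.65
eef_pos: [444.8, -152.4, 215.7]
tcp_rot: [3.121, 0.159, 1.072]
contact_force: [0.8, -0.3, -0.1]
opening: 0.997
```

carry_out --increments '[[[0.083, 0.0, -0.007, -0.005, -0.009, -0.046], [0.167, 0.0, -0.014, -0.01, -0.018, -0.093], [0.25, 0.0, -0.021, -0.015, -0.027, -0.14], [0.333, 0.001, -0.028, -0.02, -0.036, -0.187], [0.416, 0.001, -0.035, -0.025, -0.046, -0.234]]]'

```text
clock: 3.07
eef_pos: [524.8, -6.3, 203.0]
tcp_rot: [3.141, 0.21, 1.321]
contact_force: [0.7, -0.8, -0.7]
opening: 0.999
```

Run:
```python
from h import *
chk()
f=optics.grab_frame("side"); cv2.imwrite("pics/c_side.png",cv2.resize(f["img"][60:280,200:420,::-1],None,fx=2.7,fy=2.7)); chk()
R=toolR(12); plan(grasp2tcp([523.8,-8.5,100],R),R,4); plan(grasp2tcp([523.8,-8.5,42.5],R),R,5)
```

```text
t 3.0667 err mm [1.06 1.49 0.04] deg [-0.04 -0.02 -0.11] F [ 0.7 -0.8 -0.7] M [ 0.08 -0.02 -0.04] open 0.999 q [ 0.11  0.29  1.86 -0.23  1.07  0.47] eef [524.8  -6.3 203. ]
t 3.1167 err mm [ 4.05  5.9  -0.28] deg [-0.19  0.14 -0.36] F [ 2.7  3.7 -0.1] M [ 0.21 -0.08  0.06] open 0.997 q [ 0.11  0.3   1.86 -0.22  1.07  0.47] eef [527.8  -1.9 202.6]
step mm 25.0 deg 0.01
[[[0.013, 0.0, 0.061, 0.0, 0.0, 0.0], [0.026, 0.0, 0.122, 0.0, 0.0, 0.0], [0.039, 0.0, 0.183, 0.0, 0.0, 0.0], [0.052, 0.001, 0.245, 0.0, 0.0, 0.0]]]
step mm 11.5 deg 0.01
[[[0.006, 0.0, 0.028, 0.0, 0.0, 0.0], [0.012, 0.0, 0.056, 0.0, 0.0, 0.0], [0.018, 0.0, 0.084, 0.0, 0.0, 0.0], [0.024, 0.0, 0.112, 0.0, 0.0, 0.0], [0.03, 0.0, 0.14, 0.0, 0.0, 0.0]]]
```

View pics/c_side.png

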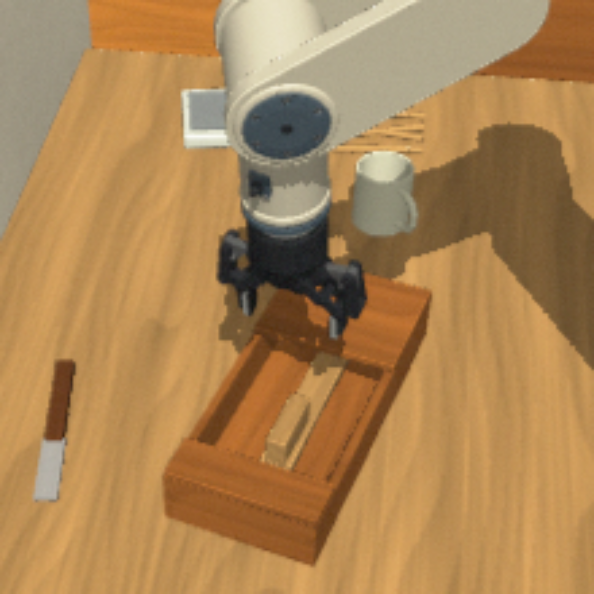

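The side view shows the open jaws straddling the block's line above the case, with the block at about (290, 425) px in the crop. I'll descend now.

carry_out --increments '[[[0.013, 0.0, 0.061, 0.0, 0.0, 0.0], [0.026, 0.0, 0.122, 0.0, 0.0, 0.0], [0.039, 0.0, 0.183, 0.0, 0.0, 0.0], [0.052, 0.001, 0.245, 0.0, 0.0, 0.0], [0.052, 0.001, 0.245, 0.0, 0.0, 0.0]]]'

```text
clock: 3.53
eef_pos: [521.8, -8.4, 99.0]
tcp_rot: [-3.136, 0.212, 1.32]
contact_force: [-1.2, -0.4, -0.4]
opening: 1.001
```

```bash
python3 -c "
from h import *
chk()
p,R=load();print(p)"
```

```text
t 3.5333 err mm [-2.4  -0.52 53.52] deg [ 0.35 -0.11 -0.03] F [-1.2 -0.4 -0.4] M [0.1  0.02 0.05] open 1.001 q [ 0.1   0.44  1.93 -0.26  0.87  0.53] eef [521.8  -8.4  99. ]
[524.16193632  -7.88107194  45.46486054]
```

carry_out --increments '[[[0.006, 0.0, 0.028, 0.0, 0.0, 0.0], [0.012, 0.0, 0.056, 0.0, 0.0, 0.0], [0.018, 0.0, 0.084, 0.0, 0.0, 0.0], [0.024, 0.0, 0.112, 0.0, 0.0, 0.0], [0.027, 0.0, 0.126, 0.0, 0.0, 0.0]]]'

```text
clock: 3.95
eef_pos: [524.2, -8.2, 50.0]
tcp_rot: [-3.141, 0.21, 1.319]
contact_force: [-0.5, 0.5, -0.4]
opening: 1.001
```

carry_out --increments '[[[0.003, 0.0, 0.014, 0.0, 0.0, 0.0], [0.003, 0.0, 0.014, 0.0, 0.0, 0.0], [0.003, 0.0, 0.014, 0.0, 0.0, 0.0], [0.003, 0.0, 0.014, 0.0, 0.0, 0.0]]]'

```text
clock: 4.28
eef_pos: [524.8, -8.1, 45.8]
tcp_rot: [3.141, 0.21, 1.319]
contact_force: [0.3, -0.6, -0.2]
opening: 1.0
```

Run:
```python
from h import *
chk()
f=optics.grab_frame("side"); cv2.imwrite("pics/d_side.png",cv2.resize(f["img"][100:280,220:400,::-1],None,fx=3.3,fy=3.3)); chk()
```

```text
t 4.2833 err mm [ 0.66 -0.18  0.34] deg [-0.02  0.01  0.04] F [ 0.3 -0.6 -0.2] M [ 0.11 -0.   -0.03] open 1.0 q [ 0.1   0.53  1.95 -0.29  0.76  0.57] eef [524.8  -8.1  45.8]
t 4.3333 err mm [ 0.73 -0.16  0.46] deg [-0.04  0.01  0.04] F [ 0.4 -0.3 -0.2] M [ 0.07 -0.05  0.02] open 1.0 q [ 0.1   0.53  1.95 -0.29  0.76  0.57] eef [524.9  -8.   45.9]
```

View pics/d_side.png

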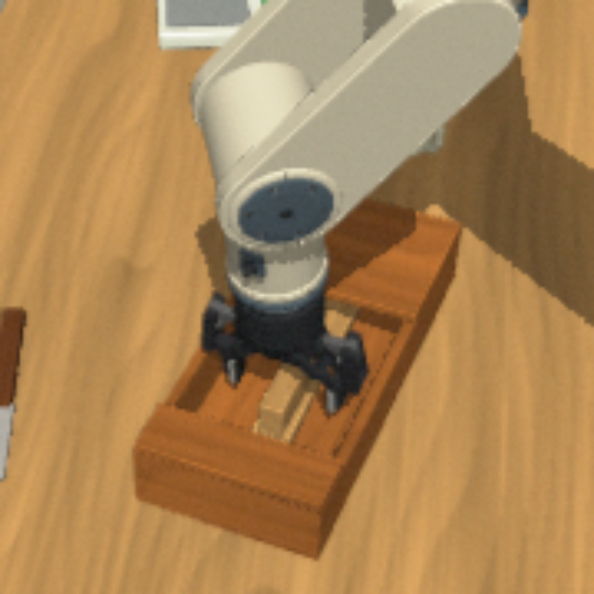

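The fingers straddle the block, with the block visible at (280, 400) px. I'll close the jaws.

carry_out --increments '[[[0, 0, 0, 0, 0, 0], [0, 0, 0, 0, 0, 0], [0, 0, 0, 0, 0, 0], [0, 0, 0, 0, 0, 0], [0, 0, 0, 0, 0, 0]]]' --hand 1 --squeeze 70

```text
clock: 4.75
eef_pos: [524.6, -8.1, 45.6]
tcp_rot: [3.141, 0.21, 1.319]
contact_force: [-0.4, 0.9, 0.5]
opening: 0.3
```

carry_out --increments '[[[0, 0, 0, 0, 0, 0], [0, 0, 0, 0, 0, 0], [0, 0, 0, 0, 0, 0], [0, 0, 0, 0, 0, 0], [0, 0, 0, 0, 0, 0]]]'

```text
clock: 5.17
eef_pos: [524.8, -8.0, 45.7]
tcp_rot: [3.141, 0.21, 1.319]
contact_force: [-1.0, 2.0, 6.5]
opening: 0.268
```

Run:
```python
from h import *
chk()
p,R=load()
# slide back 30 along -case x, 0.8mm lift
plan(p-30*CX+[0,0,1.0],R,10)
chk()
```

```text
t 5.1667 err mm [ 0.62 -0.15  0.22] deg [-0.02  0.01  0.04] F [-1.   2.   6.5] M [ 0.05 -0.04  0.02] open 0.268 q [ 0.1   0.53  1.95 -0.29  0.76  0.57] eef [524.8  -8.   45.7]
step mm 3.0 deg 0.00
[[[-0.007, 0.0, 0.001, 0.0, 0.0, 0.0], [-0.015, 0.0, 0.003, 0.0, 0.0, 0.0], [-0.022, 0.0, 0.004, 0.0, 0.0, 0.0], [-0.03, 0.0, 0.005, 0.0, 0.0, 0.0], [-0.037, 0.0, 0.007, 0.0, 0.0, 0.0]]]
[[[-0.007, 0.0, 0.001, 0.0, 0.0, 0.0], [-0.015, 0.0, 0.002, 0.0, 0.0, 0.0], [-0.022, 0.0, 0.004, 0.0, 0.0, 0.0], [-0.029, 0.0, 0.005, 0.0, 0.0, 0.0], [-0.037, -0.001, 0.006, 0.0, 0.0, 0.0]]]
t 5.1667 err mm [ 8.47 28.84 -0.86] deg [-0.02  0.01  0.04] F [-1.   2.   6.5] M [ 0.05 -0.04  0.02] open 0.268 q [ 0.1   0.53  1.95 -0.29  0.76  0.57] eef [524.8  -8.   45.7]
```

carry_out --increments '[[[-0.007, 0.0, 0.001, 0.0, 0.0, 0.0], [-0.015, 0.0, 0.003, 0.0, 0.0, 0.0], [-0.022, 0.0, 0.004, 0.0, 0.0, 0.0], [-0.03, 0.0, 0.005, 0.0, 0.0, 0.0], [-0.037, 0.0, 0.007, 0.0, 0.0, 0.0]]]'

```text
clock: 5.58
eef_pos: [520.5, -23.0, 45.7]
tcp_rot: [-3.142, 0.21, 1.319]
contact_force: [0.7, 2.7, 3.6]
opening: 0.269
```

carry_out --increments '[[[-0.007, 0.0, 0.001, 0.0, 0.0, 0.0], [-0.015, 0.0, 0.002, 0.0, 0.0, 0.0], [-0.022, 0.0, 0.004, 0.0, 0.0, 0.0], [-0.029, 0.0, 0.005, 0.0, 0.0, 0.0], [-0.037, -0.001, 0.006, 0.0, 0.0, 0.0]]]'

```text
clock: 6.0
eef_pos: [516.4, -37.4, 46.4]
tcp_rot: [-3.141, 0.21, 1.319]
contact_force: [0.1, -0.4, -1.2]
opening: 0.272
```

Run:
```python
from h import *
chk()
for c in["top","side"]:
    f=optics.grab_frame(c)
    im=f["img"][180:330,200:420] if c=="top" else f["img"][140:280,240:380]
    cv2.imwrite(f"pics/e_{c}.png",cv2.resize(im[:,:,::-1],None,fx=3.6,fy=3.6,interpolation=cv2.INTER_CUBIC))
    for n in["grip","front_end","tail_end"]:
        for d in nets.tip_of(n,c)[:1]:
            v=np.array(d["point"])-C0; print(c,n,np.round([v@CX,v@CY,v[2]],1),round(d["confidence"],2))
chk()
```

```text
t 6.0 err mm [ 0.1  -0.55 -0.15] deg [ 0.03 -0.01  0.04] F [ 0.1 -0.4 -1.2] M [ 0.16 -0.04  0.02] open 0.272 q [ 0.05  0.52  1.97 -0.3   0.74  0.53] eef [516.4 -37.4  46.4]
top grip [30.   0.9 43.6] 0.8
side grip [27.8 -0.2 43.6] 0.54
side front_end [127.8   2.9  10.8] 0.84
t 6.4 err mm [ 0.39 -0.07  0.  ] deg [0.   0.   0.03] F [ 0.7 -0.4 -1. ] M [ 0.19 -0.01 -0.01] open 0.267 q [ 0.05  0.52  1.97 -0.3   0.74  0.53] eef [516.7 -36.9  46.5]
```

View pics/e_side.png

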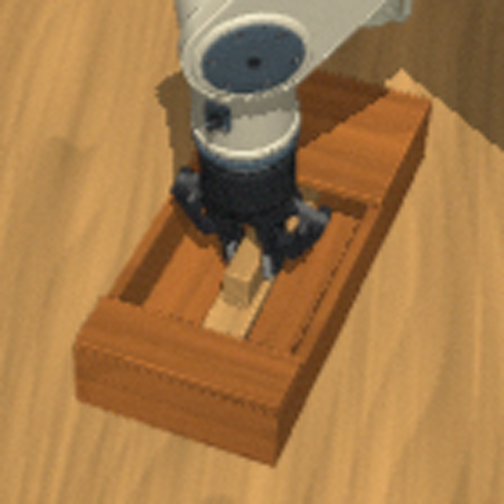

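View pics/e_top.png

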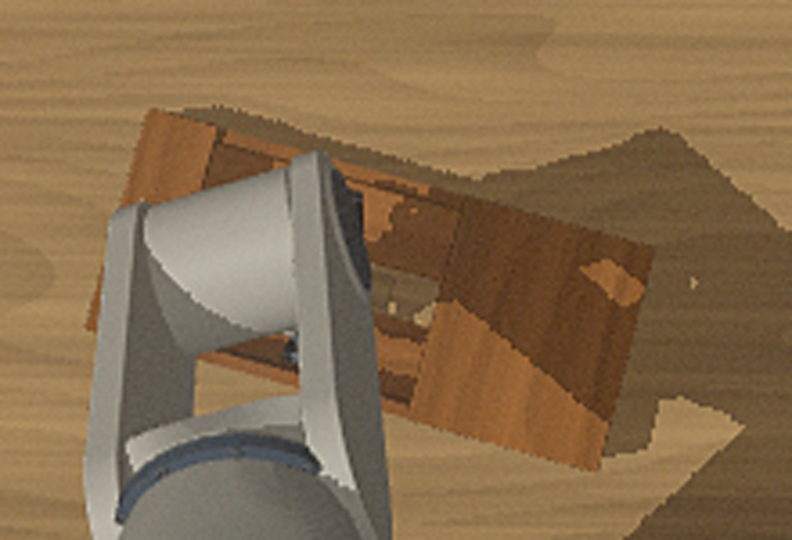

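The side view shows the board's front end at about (225, 335) px, clear of the short cover. Next I'll tilt about the tail end.

```bash
cat >> h.py <<'E'
def setref():
    p,R=load(); json.dump(dict(p=list(p),R=R.tolist()),open('ref.json','w'))
def bpose(tx,tz,th,T0=np.array([-167.,7.])):
    """TCP for board with tail bottom at case (tx,tz), tilt th deg; ref: tail at T0, level"""
    d=json.load(open('ref.json')); p,R=np.array(d['p']),np.array(d['R'])
    Q=Ro.from_rotvec(-CY*np.radians(th)).as_matrix()
    tail0=C0+T0[0]*CX+[0,0,T0[1]]; v=p-tail0
    return C0+tx*CX+np.array([0,0,tz])+Q@v, Q@R
E
python3 - <<'E'
from h import *
setref()
for th in (7.5,15): plan(*bpose(-167,8.5,th),5)
E
```

```text
step mm 5.4 deg 1.50
[[[-0.006, 0.0, -0.012, 0.0, 0.025, 0.0], [-0.012, 0.0, -0.024, 0.0, 0.05, 0.0], [-0.018, 0.0, -0.036, -0.001, 0.075, 0.0], [-0.024, 0.0, -0.048, -0.001, 0.1, 0.0], [-0.03, 0.0, -0.06, -0.001, 0.125, 0.0]]]
step mm 5.1 deg 1.50
[[[-0.006, 0.0, -0.011, 0.0, 0.025, 0.0], [-0.012, 0.0, -0.023, 0.0, 0.05, 0.0], [-0.018, 0.0, -0.034, 0.0, 0.075, 0.0], [-0.024, 0.0, -0.046, -0.001, 0.1, 0.0], [-0.03, 0.0, -0.057, -0.001, 0.125, 0.0]]]
```

carry_out --increments '[[[-0.006, 0.0, -0.012, 0.0, 0.025, 0.0], [-0.012, 0.0, -0.024, 0.0, 0.05, 0.0], [-0.018, 0.0, -0.036, -0.001, 0.075, 0.0], [-0.024, 0.0, -0.048, -0.001, 0.1, 0.0], [-0.03, 0.0, -0.06, -0.001, 0.125, 0.0]]]'

```text
clock: 6.82
eef_pos: [515.0, -43.4, 72.8]
tcp_rot: [3.14, 0.078, 1.319]
contact_force: [0.3, -0.4, -1.4]
opening: 0.274
```

carry_out --increments '[[[-0.006, 0.0, -0.011, 0.0, 0.025, 0.0], [-0.012, 0.0, -0.023, 0.0, 0.05, 0.0], [-0.018, 0.0, -0.034, 0.0, 0.075, 0.0], [-0.024, 0.0, -0.046, -0.001, 0.1, 0.0], [-0.03, 0.0, -0.057, -0.001, 0.125, 0.0]]]'

```text
clock: 7.23
eef_pos: [512.4, -53.4, 96.5]
tcp_rot: [3.139, -0.053, 1.32]
contact_force: [-0.6, 0.6, -1.1]
opening: 0.27
```

Run:
```python
from h import *
chk()
for c in["side"]:
    f=optics.grab_frame(c)
    im=f["img"][120:280,230:390]
    cv2.imwrite(f"pics/f_{c}.png",cv2.resize(im[:,:,::-1],None,fx=3.6,fy=3.6,interpolation=cv2.INTER_CUBIC))
    for n in["grip","front_end","tail_end"]:
        for d in nets.tip_of(n,c)[:1]:
            v=np.array(d["point"])-C0; print(c,n,np.round([v@CX,v@CY,v[2]],1),round(d["confidence"],2))
chk()
```

```text
t 7.2333 err mm [ 0.3  -0.16  0.35] deg [-0.01  0.07  0.01] F [-0.6  0.6 -1.1] M [ 0.03 -0.03  0.  ] open 0.27 q [-0.14  0.39  2.    0.08  0.74  0.05] eef [512.4 -53.4  96.5]
side grip [ 8.6  1.4 96.7] 0.68
side front_end [118.7   1.9  88.7] 0.91
t 7.4333 err mm [ 0.32 -0.34 -0.03] deg [-0.01 -0.05  0.07] F [-1.2 -0.  -1.6] M [-0.03 -0.01  0.02] open 0.268 q [-0.14  0.39  2.    0.07  0.74  0.06] eef [512.4 -53.6  96.2]
```

View pics/f_side.png

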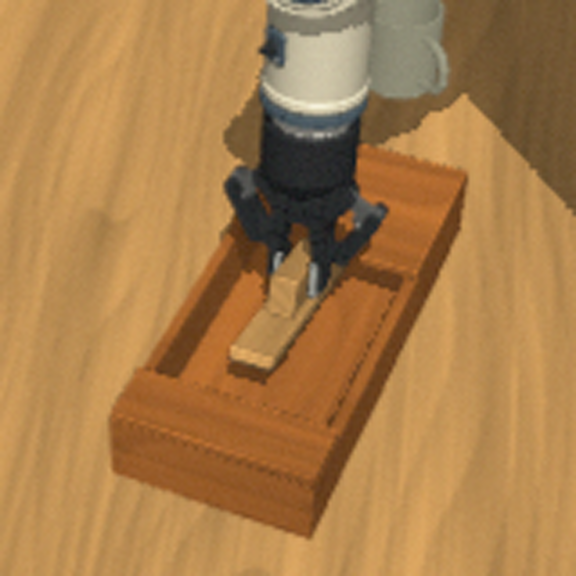

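The board is tilted with its front end at z≈89 mm, at about (250, 355) px, and the wrist feels only its weight. Now I'll draw it out along its own axis.

Run:
```python
from h import *
c,s=np.cos(np.radians(15)),np.sin(np.radians(15)); L=136
plan(*bpose(-167+L*c,8.5+L*s,15),15)
plan(*bpose(-167+L*c,8.5+L*s+90,15),8)
plan(*bpose(-97,172,0),10)
```

```text
step mm 9.1 deg 0.00
[[[0.022, 0.0, -0.005, 0.0, 0.0, 0.0], [0.044, 0.0, -0.009, 0.0, 0.0, 0.0], [0.067, 0.0, -0.014, 0.0, 0.0, 0.0], [0.089, 0.001, -0.019, 0.0, 0.0, 0.0], [0.111, 0.001, -0.024, 0.0, 0.0, 0.0]]]
[[[0.022, 0.0, -0.004, 0.0, 0.0, 0.0], [0.044, 0.0, -0.009, 0.0, 0.0, 0.0], [0.067, 0.0, -0.014, 0.0, 0.0, 0.0], [0.089, 0.0, -0.018, 0.0, 0.0, 0.0], [0.111, 0.001, -0.023, 0.0, 0.0, 0.0]]]
[[[0.022, 0.0, -0.005, 0.0, 0.0, 0.0], [0.044, 0.0, -0.01, 0.0, 0.0, 0.0], [0.067, 0.0, -0.014, 0.0, 0.0, 0.0], [0.089, 0.0, -0.019, 0.0, 0.0, 0.0], [0.111, 0.0, -0.024, 0.0, 0.0, 0.0]]]
step mm 11.2 deg 0.00
[[[0.001, 0.0, -0.028, 0.0, 0.0, 0.0], [0.003, 0.0, -0.056, 0.0, 0.0, 0.0], [0.004, 0.0, -0.084, 0.0, 0.0, 0.0], [0.006, 0.0, -0.112, 0.0, 0.0, 0.0], [0.007, 0.001, -0.14, 0.0, 0.0, 0.0]]]
[[[0.002, 0.0, -0.028, 0.0, 0.0, 0.0], [0.003, 0.0, -0.056, 0.0, 0.0, 0.0], [0.005, 0.0, -0.085, 0.0, 0.0, 0.0]]]
step mm 4.6 deg 1.50
[[[-0.011, 0.0, 0.002, 0.0, -0.025, 0.0], [-0.023, 0.0, 0.004, 0.0, -0.05, 0.0], [-0.034, 0.0, 0.006, 0.001, -0.075, 0.0], [-0.045, 0.0, 0.008, 0.001, -0.1, 0.0], [-0.057, 0.0, 0.01, 0.001, -0.125, 0.0]]]
[[[-0.011, -0.001, 0.003, 0.0, -0.025, 0.0], [-0.022, -0.001, 0.006, 0.0, -0.05, 0.0], [-0.032, -0.001, 0.01, 0.001, -0.075, 0.0], [-0.043, -0.001, 0.013, 0.001, -0.1, 0.0], [-0.054, -0.001, 0.017, 0.001, -0.125, 0.0]]]
```

carry_out --increments '[[[0.022, 0.0, -0.005, 0.0, 0.0, 0.0], [0.044, 0.0, -0.009, 0.0, 0.0, 0.0], [0.067, 0.0, -0.014, 0.0, 0.0, 0.0], [0.089, 0.001, -0.019, 0.0, 0.0, 0.0], [0.111, 0.001, -0.024, 0.0, 0.0, 0.0]]]'

```text
clock: 7.85
eef_pos: [524.1, -9.6, 108.4]
tcp_rot: [3.139, -0.052, 1.32]
contact_force: [0.2, 0.4, -1.3]
opening: 0.269
```

carry_out --increments '[[[0.022, 0.0, -0.004, 0.0, 0.0, 0.0], [0.044, 0.0, -0.009, 0.0, 0.0, 0.0], [0.067, 0.0, -0.014, 0.0, 0.0, 0.0], [0.089, 0.0, -0.018, 0.0, 0.0, 0.0], [0.111, 0.001, -0.023, 0.0, 0.0, 0.0]]]'

```text
clock: 8.27
eef_pos: [535.1, 32.3, 119.8]
tcp_rot: [3.139, -0.052, 1.319]
contact_force: [0.3, 0.8, -1.6]
opening: 0.271
```

carry_out --increments '[[[0.022, 0.0, -0.005, 0.0, 0.0, 0.0], [0.044, 0.0, -0.01, 0.0, 0.0, 0.0], [0.067, 0.0, -0.014, 0.0, 0.0, 0.0], [0.089, 0.0, -0.019, 0.0, 0.0, 0.0], [0.111, 0.0, -0.024, 0.0, 0.0, 0.0]]]'

```text
clock: 8.68
eef_pos: [546.0, 74.6, 131.7]
tcp_rot: [3.139, -0.052, 1.319]
contact_force: [0.1, -0.1, -2.3]
opening: 0.268
```

Run:
```python
from h import *
for c in["side"]:
    f=optics.grab_frame(c)
    im=f["img"][120:280,230:390]
    cv2.imwrite(f"pics/g_{c}.png",cv2.resize(im[:,:,::-1],None,fx=3.6,fy=3.6,interpolation=cv2.INTER_CUBIC))
    for n in["grip","front_end","tail_end"]:
        for d in nets.tip_of(n,c)[:1]:
            v=np.array(d["point"])-C0; print(c,n,np.round([v@CX,v@CY,v[2]],1),round(d["confidence"],2))
chk()
```

```text
side grip [140.3  -1.4 129.1] 0.94
side front_end [250.8   2.9 124.7] 0.78
side tail_end [-35.8  -4.5  52.2] 0.68
t 8.8833 err mm [ 11.57  43.03 -79.9 ] deg [-1.200e-01  1.499e+01 -1.000e-02] F [-0.3  0.3 -1.7] M [-0.04  0.03 -0.  ] open 0.267 q [0.1  0.38 1.91 0.06 0.83 0.31] eef [545.8  74.  131.4]
```

View pics/g_side.png

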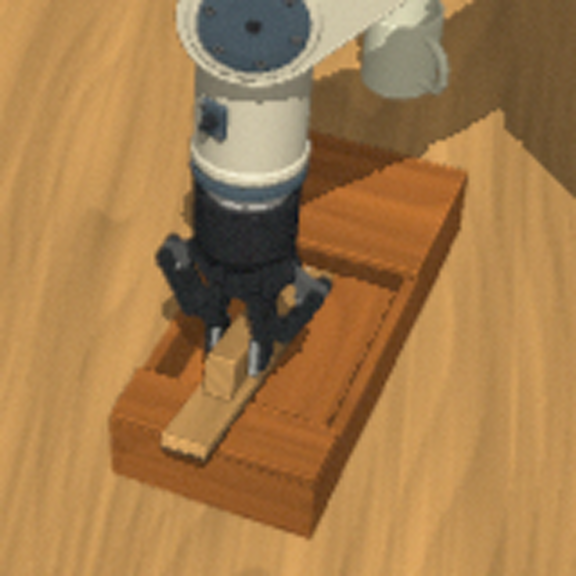

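The tail end is at case x≈-36 mm, clear of the long cover. The front end is over the short cover at (190, 445) px. I'll lift and level it.

carry_out --increments '[[[0.001, 0.0, -0.028, 0.0, 0.0, 0.0], [0.003, 0.0, -0.056, 0.0, 0.0, 0.0], [0.004, 0.0, -0.084, 0.0, 0.0, 0.0], [0.006, 0.0, -0.112, 0.0, 0.0, 0.0], [0.007, 0.001, -0.14, 0.0, 0.0, 0.0]]]'

```text
clock: 9.3
eef_pos: [546.4, 73.5, 189.3]
tcp_rot: [3.138, -0.052, 1.319]
contact_force: [-0.5, -0.2, -1.5]
opening: 0.273
```

carry_out --increments '[[[0.002, 0.0, -0.028, 0.0, 0.0, 0.0], [0.003, 0.0, -0.056, 0.0, 0.0, 0.0], [0.005, 0.0, -0.085, 0.0, 0.0, 0.0]]]'

```text
clock: 9.55
eef_pos: [546.0, 73.8, 222.9]
tcp_rot: [3.139, -0.052, 1.319]
contact_force: [0.6, -0.7, -1.3]
opening: 0.273
```

carry_out --increments '[[[-0.011, 0.0, 0.002, 0.0, -0.025, 0.0], [-0.023, 0.0, 0.004, 0.0, -0.05, 0.0], [-0.034, 0.0, 0.006, 0.001, -0.075, 0.0], [-0.045, 0.0, 0.008, 0.001, -0.1, 0.0], [-0.057, 0.0, 0.01, 0.001, -0.125, 0.0]]]'

```text
clock: 9.97
eef_pos: [540.5, 51.9, 217.1]
tcp_rot: [3.14, 0.08, 1.319]
contact_force: [-0.3, -0.4, -1.6]
opening: 0.271
```

carry_out --increments '[[[-0.011, -0.001, 0.003, 0.0, -0.025, 0.0], [-0.022, -0.001, 0.006, 0.0, -0.05, 0.0], [-0.032, -0.001, 0.01, 0.001, -0.075, 0.0], [-0.043, -0.001, 0.013, 0.001, -0.1, 0.0], [-0.054, -0.001, 0.017, 0.001, -0.125, 0.0]]]'

```text
clock: 10.38
eef_pos: [534.7, 30.6, 212.1]
tcp_rot: [3.141, 0.211, 1.318]
contact_force: [0.1, -0.3, -0.4]
opening: 0.269
```

carry_out --increments '[[[0, 0, 0, 0, 0, 0], [0, 0, 0, 0, 0, 0], [0, 0, 0, 0, 0, 0], [0, 0, 0, 0, 0, 0], [0, 0, 0, 0, 0, 0]]]'

```text
clock: 10.8
eef_pos: [534.7, 30.8, 211.6]
tcp_rot: [3.141, 0.209, 1.319]
contact_force: [0.4, -0.3, -1.7]
opening: 0.268
```

Run:
```python
from h import *
for c in["side","top"]:
    f=optics.grab_frame(c)
    im=f["img"][120:290,200:390]
    if c=="side": cv2.imwrite(f"pics/k_{c}.png",cv2.resize(im[:,:,::-1],None,fx=3.2,fy=3.2,interpolation=cv2.INTER_CUBIC))
    for n in["grip","front_end","tail_end","board"]:
        for d in nets.tip_of(n,c)[:1]:
            v=np.array(d["point"])-C0; print(c,n,np.round([v@CX,v@CY,v[2]],1),round(d["confidence"],2))
    for n in ["bowl","mug","knife"]: print(n,[np.round(d["point"],0).tolist() for d in nets.tip_of(n,c)[:1]])
chk()
```

```text
side grip [ 96.2   2.3 209.4] 0.75
side front_end [196.4   2.7 173.7] 0.81
side tail_end [-94.   -3.7 180.5] 0.61
side board [ 45.7   1.9 172.3] 0.71
bowl [[590.0, 464.0, -4.0]]
mug [[453.0, -453.0, -2.0]]
knife [[796.0, -39.0, -1.0]]
top grip [ 97.1   3.5 208.3] 0.96
top front_end [ 50.1   1.  171.3] 0.52
top tail_end [-95.9  -3.2 176.4] 0.87
top board [ 48.4   1.4 168.5] 0.66
bowl [[586.0, 460.0, -2.0]]
mug [[448.0, -454.0, -4.0]]
knife [[792.0, -39.0, -2.0]]
t 11.6 err mm [ 0.37 -0.19 -0.  ] deg [0.01 0.   0.03] F [-0.1 -0.5 -1.1] M [ 0.14 -0.07  0.  ] open 0.271 q [ 0.17  0.31  1.82 -0.21  1.11  0.53] eef [534.6  30.8 211.3]
```

View pics/k_side.png

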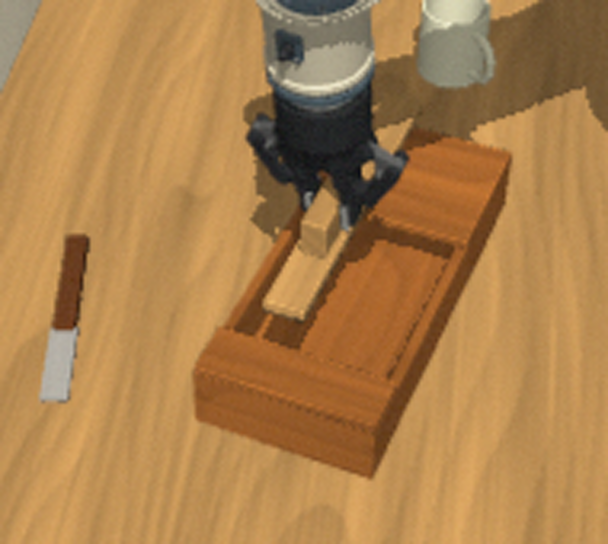

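The board is held level at (310, 265) px, with both ends at z≈174–180 mm. Its origin is about 2–4 mm from the opening's centre. I'm handing in.

```bash
python3 -c "
from rig import r
print(r.sign_off())"
```

```text
the job is handed in; nothing more can be done
None
```

I got the board out of the case and handed the job in at about 11.6 s with the board held level over the opening. The hand-in reports no verdict.

**What I did:**
- I gripped the block with the tool leaned 12° and slid the board back about 30 mm.
- I tilted the front end up 15°, to z ≈ 89 mm by the network. The tail was then hidden under the long cover; I estimate it at case x ≈ -167 mm.
- I drew the board out along its own axis, then lifted and levelled it over the opening.

**Last checks:**

| Check | Reading | Limit |
|---|---|---|
| Front end height | about 174 mm | at least 132 mm |
| Tail end height | about 176–180 mm | at least 132 mm |
| Tilt along the board, from the end heights | about 1.3° | 11° |
| Origin to opening centre | about 4 mm | 90 mm |

- **Grip:** the fingers stayed closed on the block at a steady opening, and the wrist felt only 1–2 N, about the board's weight.
- **Bowl, mug and knife:** readings agree with the start within about 5 mm, which is roughly the networks' error.

**One reading disagreed:** the top camera put the front end at case x ≈ 50 mm, with low confidence (0.52). I rejected it because the side camera, the tail and grip readings and the picture all agreed with each other.

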